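Send the tile cutter's locked carriage to its end stop

ROBOT

A 7-joint arm with a two-finger parallel gripper is mounted at the origin on the work surface. World frame = base frame: x ahead of the robot, y to its left, z up, the work surface at z = 0. Lengths are in mm, angles in rad, forces in N, time in s.
With the tool pointing down it reaches from about 425 to 1025 mm from the base axis. Payload 3.6 kg.
Tool frame: the origin (TCP) lies midway between the tips of the shut fingers; the grasp point (between the pads) lies 19 mm behind it; z points along the fingers, y is the line along which they close (so a half turn about z gives the same grasp; the last joint's range is limited). The gripper opens to 85 mm and grips with 20 to 120 N. Pads are 22 mm wide; open, the fingers measure 114 mm over their backs; the gripper's body (76 mm by 85 mm) begins 54 mm behind the grasp point. The pads swing forward as they close: fully open they stand 13 mm farther back than shut.
Start: joints at [-1.425, 0.591, 0.048, 1.609, -0.033, 0.943, -0.034], TCP at [171.484, 704.431, 231.302] pointing down, gripper open.
Joint ranges: [-2.69, 2.69], [-0.47, 2.24], [-1.27, 1.36], [0.19, 2.51], [-1.53, 4.68], [0.08, 2.07], [-3.09, 3.09]. Speed limits (rad/s): [2.57, 2.57, 3.14, 3.14, 3.14, 3.14, 3.14].

INTERFACE

Orientations are given as a unit quaternion [w, x, y, z].
In Python, from rig import observe, capture, close_job gives the robot as it stands.
- The arm moves only by the tool jog_arm, never from a script. Its argument "plan" is a list of rows, each a list of 3 entries, a list of its own where there are three numbers: the shift along the tool's x, y, z in mm, then the turn about the tool's z in rad, then the opening, from 0 (shut) to 1 (fully open). In form: [[[tx, ty, tz], twist, jaw], ...]. A call has 1 to 20 rows; each row is the pose to reach, as a shift and turn from the pose commanded when the call began, along the tool's axes at that moment; what a row does not reach only later rows make up. A row lasts 1/12 s, in which the tool goes at most 41.7 mm and 7.16 degrees, less where a joint would pass 70% of its speed; a pose out of reach is approached as far as the arm can. A call with a gripper value outside its range is refused whole. The fingers move at their own pace and stop on an object; "force" is the grip in N (left out, the last holds). Time passes only in rows, so rows that repeat a pose let the fingers close. It gives the time, the measured TCP pose, the force, the opening and the grip force at its end, in the units of the state.
- observe(): the state, without advancing time (a new reading comes with each control period).
- capture(name): name is "scene" or "top" or "wrist"; returns a dict with "img" (480x640x3 uint8, red, green, blue), "range_z" (480x640 float32, mm along the optical axis (not along the pixel's ray), 0 where there is no reading), "camera_matrix" (3x3 intrinsics, pixels), "k1" (the pictures are not rectified: a ray, as slopes to the right and down, at radius r is drawn at 1 + k1 r^2 times it, then the intrinsics apply), "R" (3x3) and "t" (3): a world point X has camera coordinates R X + t. Camera axes: x right, y down, z forward; pixel columns grow to the right and rows downward; lengths in mm; the calibration is good to about 2 mm. A picture is of the moment at which its call begins.
- close_job(): hands the job in; it is judged then, once.
The state is a dict: "t": time; "joints": joint angles; "joint_velocities": joint speeds; "joint_efforts": joint torques, N m; "tcp_pos": TCP position; "eef_rot": TCP orientation; "force": force on the tool from outside, world axes, zero at the start; "moment": the same for the moment, N m; "grip_width": opening from 0.0 (shut) to 1.0 (fully open); "grip_force": force on a finger pad.
Only numpy, scipy, OpenCV 4.12 (cv2) and the standard library are available. Lean on these libraries where they do the work, as an engineer would, in place of code of your own. Each camera call takes 0.05 s, during which the arm holds its last target. There are 200 camera calls.

TASK

Get the tile cutter ready for the next slate: with a fingertip press down the round lock button on top of the carriage, and keep it held down while you slide the carriage along its rails, towards the end where its upright push plate stands, until it rests fully home against the rubber end stop. Then let the button spring up and move clear. This is only pressing and pushing, nothing is picked up: leave the slate, the bottle and the brick where they are.

Things in the scene. Friction and masses are not known exactly. Their poses are not given: they have to be found in the camera images.
- cutter: Compact tile cutter screwed to the bench (cannot move): aluminium base 220 (x) x 360 (y) x 12 mm, a grey bracket at each end reaching 95 mm above the bench (inner faces at y = -150 and +150 mm), two 14 mm steel rails along y, centres 80 mm above the bench. Origin: centre of the underside, on the bench. z up; +y, along the rails, is the way the carriage must slide.
- carriage (a joint): Carriage position along the rails, m: 0 at the -y end, 0.198 against the rubber end stop at the cutter's +y end. Aluminium block 84 (x) x 90 (y) x 38 mm, top 100 mm above the bench. While the button is up, lock pins sit in a ladder bar between the rails (pitch 9 mm, 1 mm play) and hold it against at least 30 N; with the button down it slides with 1 to 2 N.
- lock_button (a joint): Depth of the lock button, m: 0 up (carriage locked), 0.0075 fully down. Spring: 5 N to start, 8 N fully down. The pins come free at about 0.0045, so hold it deeper than that, 0.006 or more. Let go, it springs up and the pins drop into the nearest gap of the ladder bar, one of which is exactly at the end stop.
- button_top (a point): Centre of the flat top of the black round lock button, 44 mm in diameter, on top of the carriage; top 111 mm above the bench when up (11 mm above the carriage's top). It travels with the carriage. The push plate's near face is 42 mm from the button's centre, towards the cutter's +y.
- push_plate (a point): Upright push plate across the carriage's +y end: 60 mm wide across the rails, 10 thick, 28 high. The point is on its face that looks back at the button (towards the cutter's -y), midway across, at its top edge, 128 mm above the bench. It travels with the carriage.
- end_stop (a point): Middle of the face of the rubber end stop, on the inside of the +y bracket, 80 mm above the bench; the carriage's +y end face comes to rest against it.
- slate: Bystander: loose dark slate tile 160 x 200 x 9 mm lying on the cutter's base under the rails. Origin: centre of its underside.
- bottle: Bystander: plastic drinks bottle, 64 mm in diameter, 200 mm high, standing on the bench beyond the cutter. Origin: centre of its underside.
- brick: Bystander: grey brick 90 x 190 x 57 mm with three holes through it, lying on the bench beyond the cutter. Origin: centre of its underside.

How it is judged (in metres and radians):
On the way, in this order (a step that is already met when the one before it is completed fails the run):
1. the lock button is pressed down while the carriage is still well short of the end stop (value of joint lock_button above 0.004 m and horizontal distance between button_top and end_stop above 0.13 m), for 0.15 s.
2. the carriage is against the end stop with the button still held down (value of joint carriage above 0.194 m and value of joint lock_button above 0.002 m), for 0.15 s.
At the end, for the whole second after the job is handed in: The carriage rests within 4 mm of its end stop, the lock button has sprung up (less than 1 mm down), and the slate, bottle and brick are within 15 mm of where they were, the bottle upright (value of joint carriage above 0.194 m and value of joint lock_button below 0.001 m and velocity of joint carriage between -0.005 and 0.005 m/s and distance of each of slate, bottle, brick from where it was at the start of the episode below 0.015 m and angle between bottle's own z axis and vertical below 0.1 rad); the robot touches nothing.
It fails at once if the slate, the bottle or the brick is moved more than 15 mm, lifted or tipped (distance of any of slate, bottle, brick from where it was at the start of the episode above 0.015 m or angle between bottle's own z axis and vertical above 0.2 rad).
It also fails if it takes over 38 s, if anything falls off the work surface, if the arm or the gripper's body presses on something with over 40 N, if the wrist force passes 120 N, or if a joint passes its speed limit or range.

## Working session

There is one attempt and no reset: what is moved stays moved. The work goes in short steps, Python scripts to look and compute and a tool call to move; the robot and the scene stay as the last step left them, time stands still between calls to the robot, and variables do not carry over. Pictures are saved under pics/ and viewed, at most 10 in all, crops included, and the job is handed in when it is done.

Besides the shell and the picture viewer there is one more tool, called after "Emit:" by a JSON object that holds its "name" and its "arguments", one argument or row to a line. jog_arm: Moves the arm, as the interface text tells. Its arguments: {"type":"object","properties":{"plan":{"type":"array"},"force":{"type":"number"}},"required":["plan"]}

```bash
mkdir -p pics; python3 - <<'E'
from rig import observe,capture
import cv2,numpy as np
s=observe();print({k:np.round(s[k],3) for k in s})
a=[]
for n in("scene","top"):
    c=capture(n);np.savez(n+".npz",**c);cv2.imwrite(f"pics/{n}.png",c["img"][...,::-1])
    print(n,c["camera_matrix"],c["k1"],c["R"],c["t"])
E
```

```text
{'t': np.float64(0.0), 'joints': array([-1.425,  0.592,  0.048,  1.61 , -0.033,  0.943, -0.034]), 'joint_velocities': array([-0.001, -0.002, -0.   ,  0.   , -0.   , -0.   ,  0.   ]), 'joint_efforts': array([-0.0000e+00, -5.4869e+01,  1.5460e+00, -1.9813e+01,  9.0000e-03,
        9.0000e-03, -0.0000e+00]), 'tcp_pos': array([171.307, 703.625, 230.161]), 'eef_rot': array([-0.   ,  0.119,  0.993, -0.001]), 'force': array([0.151, 0.195, 0.589]), 'moment': array([ 0.031, -0.018, -0.045]), 'grip_force': np.float64(0.0), 'grip_width': np.float64(0.995)}
scene [[484.9131108    0.         325.14955982]
 [  0.         484.9131108  239.35871786]
 [  0.           0.           1.        ]] -0.05541420344924178 [[ 0.34883361  0.93715885  0.00695687]
 [ 0.60521407 -0.21959541 -0.76517566]
 [-0.71556345  0.27112938 -0.64378398]] [-221.85616756 -291.46367223 1302.53041703]
top [[437.81948569   0.         316.59898355]
 [  0.         437.81948569 228.90493617]
 [  0.           0.           1.        ]] -0.08298731243166009 [[-3.29283331e-03 -9.99840015e-01  1.75812953e-02]
 [-9.90447964e-01  8.37326265e-04 -1.37884478e-01]
 [ 1.37847698e-01 -1.78673888e-02 -9.90292264e-01]] [-11.95504041 647.03363077 732.76913501]
```

View pics/scene.png

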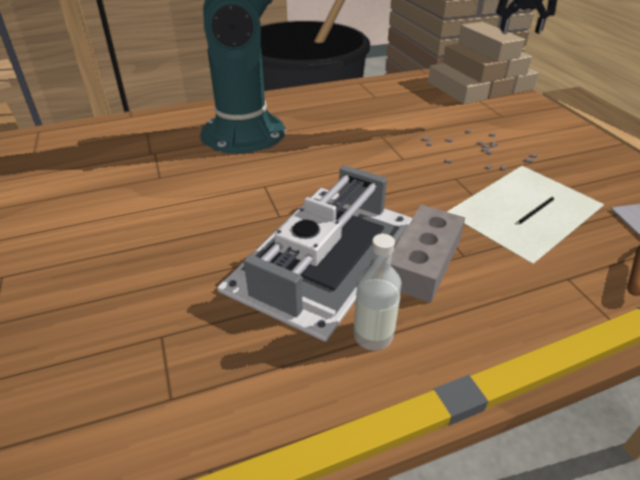

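View pics/top.png

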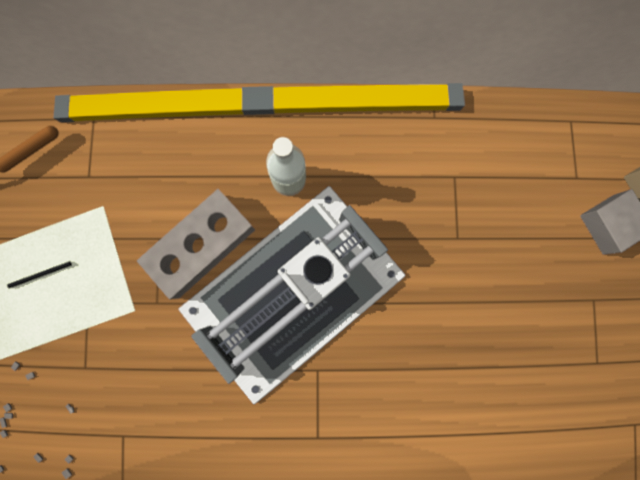

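```bash
cat > h.py <<'E'
import numpy as np,cv2
from scipy.spatial.transform import Rotation as Ro
def ray(c,px):
    K=c["camera_matrix"];d=np.array([(px[0]-K[0,2])/K[0,0],(px[1]-K[1,2])/K[1,1]]);u=d.copy()
    for _ in range(20):u=d/(1+float(c["k1"])*(u@u))
    return c["R"].T@np.r_[u,1],-c["R"].T@c["t"]
def onz(c,px,z):
    r,o=ray(c,px);return (o+r*(z-o[2])/r[2])[:2]
def button(c,px,z=111):
    g=c["img"].max(2).astype(np.uint8);x,y=px;m=np.zeros_like(g);m[y-25:y+25,x-25:x+25]=g[y-25:y+25,x-25:x+25]<60
    n,l,s,ce=cv2.connectedComponentsWithStats(m)
    i=l[y,x];print("area",s[i],ce[i]);return onz(c,ce[i],z)
E
python3 - <<'E'
from h import *
c=np.load("top.npz");s=np.load("scene.npz")
print("button",button(c,(318,269)),button(s,(306,229)))
S=[onz(c,p,12) for p in((328,199),(391,272),(194,311),(256,390))]
print(np.round(S,1)); 
d=(S[2]-S[0]+S[3]-S[1]);print("dir",np.degrees(np.arctan2(d[1],d[0])),"centre",np.mean(S,0))
print("bottle cap",onz(c,(283,147),200), onz(s,(384,242),200))
for q in((293,290),(297,281)):print(onz(c,q,128))
R=Ro.from_quat([.119,.993,0,0]);print(R.as_matrix().round(3))
# rails direction via edges at z=87: ends
for q in((212,331),(240,360),(340,222),(366,252)):print(onz(c,q,80))
E
python3 -c "
import cv2;a=cv2.imread('pics/top.png')[180:410,160:420];cv2.imwrite('pics/crop.png',cv2.resize(a,None,fx=2.6,fy=2.6,interpolation=2))"
```

```text
area [305 257  27  26 548] [317.78832117 269.50364964]
area [293 220  25  17 334] [305.21856287 228.34730539]
button [572.04330697 -13.79757559] [585.31636538 -17.38152545]
[[ 708.1  -35.4]
 [ 571.5 -150.4]
 [ 501.5  208.9]
 [ 362.1   95. ]]
dir 130.34029988627236 centre [535.79881681  29.51067461]
bottle cap [746.16994661  38.15359178] [754.07678108  38.09545418]
[539.50160665  25.24037005]
[553.43265347  19.04513049]
[[-0.972  0.236  0.   ]
 [ 0.236  0.972  0.   ]
 [ 0.     0.    -1.   ]]
[472.15058257 160.55160458]
[425.33484959 113.59210804]
[653.95220352 -52.52029136]
[602.68150442 -95.96595756]
```

View pics/crop.png

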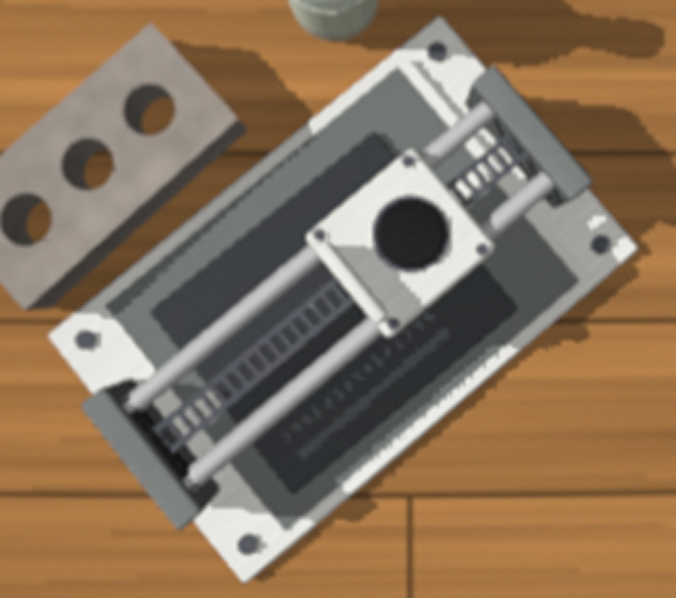

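Emit:
{"name": "jog_arm", "arguments": {
  "plan": [
    [[-30, -30, 0], -0.05, 0],
    [[-60, -65, 0], -0.1, 0],
    [[-90, -98, 0], -0.16, 0],
    [[-120, -130, 0], -0.22, 0],
    [[-150, -163, 0], -0.28, 0],
    [[-180, -196, 0], -0.34, 0],
    [[-210, -228, 0], -0.4, 0],
    [[-240, -261, 0], -0.46, 0],
    [[-270, -293, 0], -0.52, 0],
    [[-300, -326, 0], -0.58, 0],
    [[-330, -359, 0], -0.64, 0],
    [[-360, -391, 0], -0.7, 0],
    [[-390, -424, 0], -0.76, 0],
    [[-420, -457, 0], -0.82, 0],
    [[-450, -489, 0], -0.88, 0],
    [[-480, -522, 0], -0.942, 0],
    [[-510, -554, 0], -0.942, 0],
    [[-548, -596, 0], -0.942, 0],
    [[-548, -596, 0], -0.942, 0],
    [[-548, -596, 0], -0.942, 0]
  ]
}}

```text
t: 1.77
tcp_pos: [565.1, -11.3, 231.2]
eef_rot: [0.0, -0.341, 0.94, -0.002]
force: [0.4, -0.3, 0.2]
grip_width: -0.0
grip_force: 0.0
```

```bash
python3 - <<'E'
from h import *
from rig import observe,capture
c=capture("top");cv2.imwrite("pics/a.png",c["img"][140:380,180:500,::-1].repeat(2,0).repeat(2,1))
s=observe();print(s["tcp_pos"],s["eef_rot"],s["t"])
c=capture("wrist");cv2.imwrite("pics/w.png",c["img"][...,::-1]);np.savez("wrist.npz",**c)
E
```

```text
[566.13127708 -13.27004324 231.26585037] [ 5.90046352e-04 -3.39355273e-01  9.40654609e-01 -2.56084233e-03] 1.8167
```

View pics/w.png

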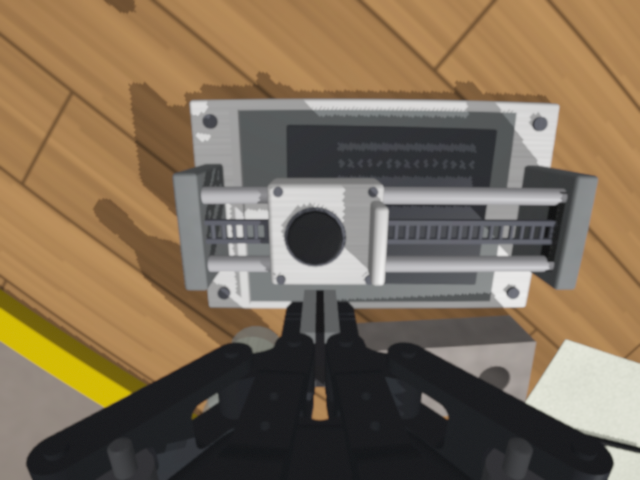

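The wrist view shows the button at about (315,237), with the push plate at (379,245) to its right. The rails run horizontally, so the yaw is right.

```bash
python3 - <<'E'
from h import *
from rig import observe
c=np.load("wrist.npz");print("btn",button(c,(315,237)))
p=onz(c,(374,205),128),onz(c,(374,284),128);print("plate",p,np.mean(p,0))
S=[onz(c,q,12) for q in((210,121),(224,292),(539,123),(512,292))];d=S[2]-S[0]+S[3]-S[1];print(np.degrees(np.arctan2(d[1],d[0])),np.mean(S,0))
s=observe();print(s["tcp_pos"])
E
```

```text
area [ 290  212   50   50 2165] [314.30715935 236.63048499]
btn [569.87014367 -14.33932157]
plate (array([ 5.21854432e+02, -1.37841092e-01]), array([565.74465201,  39.7306138 ])) [543.79954215  19.79638635]
129.7143027982178 [535.11761887  32.60276324]
[564.51728641  -9.81921235 231.01703461]
```

Emit:
{"name": "jog_arm", "arguments": {
  "plan": [
    [[0, 0, 0], 0, 0],
    [[0, 0, 0], 0, 0],
    [[0, 0, 0], 0, 0]
  ]
}}

```text
t: 2.12
tcp_pos: [562.1, -2.2, 231.1]
eef_rot: [-0.0, -0.346, 0.938, 0.001]
force: [0.7, 0.8, 0.1]
grip_width: 0.004
grip_force: 0.0
```

Emit:
{"name": "jog_arm", "arguments": {
  "plan": [
    [[0, 0, 25], 0, 0],
    [[0, 0, 50], 0, 0],
    [[0, 0, 70], 0, 0],
    [[0, 0, 85], 0, 0],
    [[0, 0, 98], 0, 0],
    [[0, 0, 106], 0, 0],
    [[0, 0, 110], 0, 0],
    [[0, 0, 112], 0, 0],
    [[0, 0, 112], 0, 0],
    [[0, 0, 112], 0, 0],
    [[0, 0, 112], 0, 0]
  ]
}}

```text
t: 3.03
tcp_pos: [563.6, -4.2, 120.1]
eef_rot: [0.001, -0.344, 0.939, -0.0]
force: [0.5, 0.5, -1.1]
grip_width: -0.002
grip_force: 0.0
```

Emit:
{"name": "jog_arm", "arguments": {
  "plan": [
    [[0, 0, 3], 0, 0],
    [[0, 0, 6], 0, 0],
    [[0, 0, 8], 0, 0],
    [[0, 0, 10], 0, 0],
    [[0, 0, 12], 0, 0],
    [[0, 0, 14], 0, 0],
    [[0, 0, 15], 0, 0],
    [[0, 0, 15], 0, 0],
    [[0, 0, 15], 0, 0],
    [[0, 0, 15], 0, 0]
  ]
}}

```text
t: 3.87
tcp_pos: [563.0, -4.4, 105.0]
eef_rot: [-0.0, -0.344, 0.939, -0.0]
force: [-1.8, -0.4, 7.1]
grip_width: -0.004
grip_force: 3.6
```

Emit:
{"name": "jog_arm", "arguments": {
  "plan": [
    [[0, 0, 1], 0, 0],
    [[0, 0, 2], 0, 0],
    [[0, 0, 2], 0, 0],
    [[0, 0, 2], 0, 0]
  ]
}}

```text
t: 4.2
tcp_pos: [563.3, -4.8, 103.5]
eef_rot: [0.0, -0.344, 0.939, -0.0]
force: [-1.6, 0.8, 9.7]
grip_width: 0.0
grip_force: 5.2
```

Emit:
{"name": "jog_arm", "arguments": {
  "plan": [
    [[0, 2, 0], 0, 0],
    [[0, 5, 0], 0, 0],
    [[0, 9, 0], 0, 0],
    [[0, 14, 0], 0, 0],
    [[0, 20, 0], 0, 0],
    [[0, 26, 0], 0, 0],
    [[0, 32, 0], 0, 0],
    [[0, 38, 0], 0, 0],
    [[0, 44, 0], 0, 0],
    [[0, 50, 0], 0, 0],
    [[0, 55, 0], 0, 0],
    [[0, 58, 0], 0, 0],
    [[0, 60, 0], 0, 0],
    [[0, 60, 0], 0, 0],
    [[0, 60, 0], 0, 0]
  ]
}}

```text
t: 5.45
tcp_pos: [525.1, 41.4, 103.5]
eef_rot: [0.001, -0.344, 0.939, -0.0]
force: [-1.5, -0.3, 9.8]
grip_width: -0.002
grip_force: 5.2
```

```bash
python3 - <<'E'
from h import *
from rig import observe,capture
c=capture("scene");cv2.imwrite("pics/b.png",cv2.resize(c["img"][150:350,200:450,::-1],None,fx=3,fy=3))
s=observe();print(s["tcp_pos"],s["force"])
E
```

```text
[525.02160886  41.36161886 103.51177297] [-1.29111819 -0.90299778  9.7226443 ]
```

View pics/b.png

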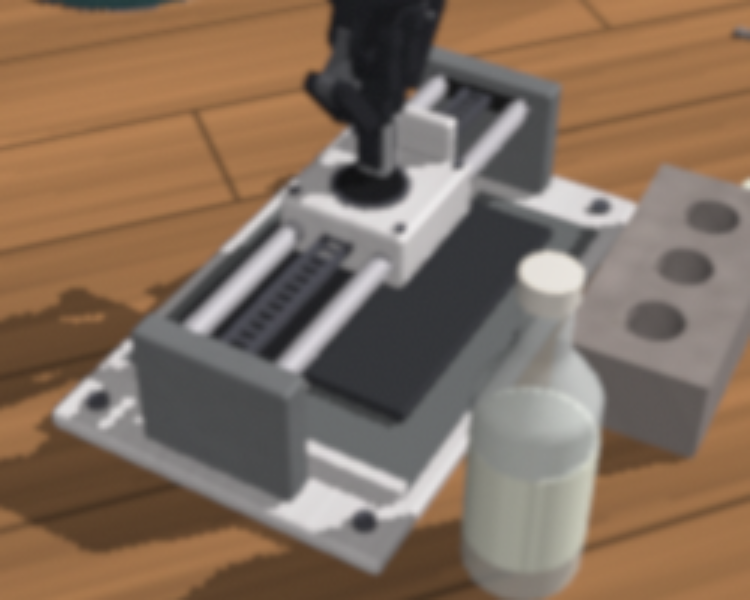

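The carriage travels with the fingertip, which sits on the button at crop pixel (372,182), short of the plate at (430,138). I'll carry on sliding.

Emit:
{"name": "jog_arm", "arguments": {
  "plan": [
    [[0, 2, 0], 0, 0],
    [[0, 5, 0], 0, 0],
    [[0, 9, 0], 0, 0],
    [[0, 14, 0], 0, 0],
    [[0, 20, 0], 0, 0],
    [[0, 26, 0], 0, 0],
    [[0, 32, 0], 0, 0],
    [[0, 38, 0], 0, 0],
    [[0, 44, 0], 0, 0],
    [[0, 50, 0], 0, 0],
    [[0, 56, 0], 0, 0],
    [[0, 62, 0], 0, 0],
    [[0, 68, 0], 0, 0],
    [[0, 73, 0], 0, 0],
    [[0, 77, 0], 0, 0],
    [[0, 80, 0], 0, 0],
    [[0, 82, 0], 0, 0],
    [[0, 82, 0], 0, 0],
    [[0, 82, 0], 0, 0]
  ]
}}

```text
t: 7.08
tcp_pos: [472.5, 104.6, 103.5]
eef_rot: [0.001, -0.344, 0.939, -0.0]
force: [0.3, 0.2, 11.1]
grip_width: -0.001
grip_force: 5.3
```

Emit:
{"name": "jog_arm", "arguments": {
  "plan": [
    [[0, 1, 0], 0, 0],
    [[0, 2, 0], 0, 0],
    [[0, 3, 0], 0, 0],
    [[0, 4, 0], 0, 0],
    [[0, 5, 0], 0, 0],
    [[0, 6, 0], 0, 0],
    [[0, 7, 0], 0, 0],
    [[0, 8, 0], 0, 0],
    [[0, 8, 0], 0, 0],
    [[0, 8, 0], 0, 0]
  ]
}}

```text
t: 7.92
tcp_pos: [467.8, 110.3, 103.5]
eef_rot: [0.002, -0.344, 0.939, -0.0]
force: [0.7, -0.6, 9.8]
grip_width: 0.002
grip_force: 5.1
```

Emit:
{"name": "jog_arm", "arguments": {
  "plan": [
    [[0, 1, 0], 0, 0],
    [[0, 2, 0], 0, 0],
    [[0, 3, 0], 0, 0],
    [[0, 4, 0], 0, 0],
    [[0, 5, 0], 0, 0],
    [[0, 6, 0], 0, 0],
    [[0, 6, 0], 0, 0]
  ]
}}

```text
t: 8.5
tcp_pos: [465.5, 113.9, 103.5]
eef_rot: [0.003, -0.344, 0.939, -0.001]
force: [1.5, -2.5, 7.0]
grip_width: 0.004
grip_force: 3.8
```

Emit:
{"name": "jog_arm", "arguments": {
  "plan": [
    [[0, 1, 0], 0, 0],
    [[0, 2, 0], 0, 0],
    [[0, 3, 0], 0, 0],
    [[0, 4, 0], 0, 0],
    [[0, 4, 0], 0, 0],
    [[0, 4, 0], 0, 0]
  ]
}}

```text
t: 9.0
tcp_pos: [463.2, 117.0, 103.6]
eef_rot: [0.003, -0.344, 0.939, -0.001]
force: [2.1, -3.9, 6.8]
grip_width: 0.005
grip_force: 3.8
```

```bash
python3 - <<'E'
from h import *
from rig import observe,capture
c=capture("scene");cv2.imwrite("pics/c.png",cv2.resize(c["img"][160:300,260:430,::-1],None,fx=4,fy=4))
s=observe();print(s["tcp_pos"],s["force"])
E
```

```text
[463.17658572 116.9841775  103.55840775] [ 2.50261536 -4.17569831  7.01477856]
```

View pics/c.png

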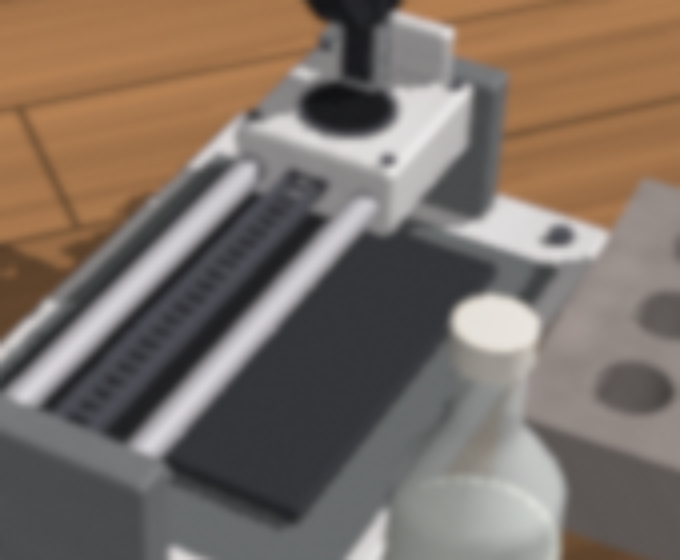

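Emit:
{"name": "jog_arm", "arguments": {
  "plan": [
    [[0, 1, 0.5], 0, 0],
    [[0, 2, 1], 0, 0],
    [[0, 3, 1], 0, 0],
    [[0, 4, 1], 0, 0],
    [[0, 5, 1], 0, 0],
    [[0, 6, 1], 0, 0],
    [[0, 6, 1], 0, 0],
    [[0, 6, 1], 0, 0],
    [[0, 6, 1], 0, 0]
  ]
}}

```text
t: 9.8
tcp_pos: [460.7, 121.1, 103.1]
eef_rot: [0.004, -0.343, 0.939, -0.001]
force: [4.0, -4.9, 11.6]
grip_width: -0.003
grip_force: 5.6
```

```bash
python3 - <<'E'
from h import *
from rig import observe,capture
c=capture("top");cv2.imwrite("pics/d.png",cv2.resize(c["img"][240:420,160:340,::-1],None,fx=3.3,fy=3.3))
s=observe();print(s["tcp_pos"],s["force"])
E
```

```text
[460.68270653 121.09798223 103.12060306] [ 3.21945721 -5.64425168 11.87652899]
```

View pics/d.png

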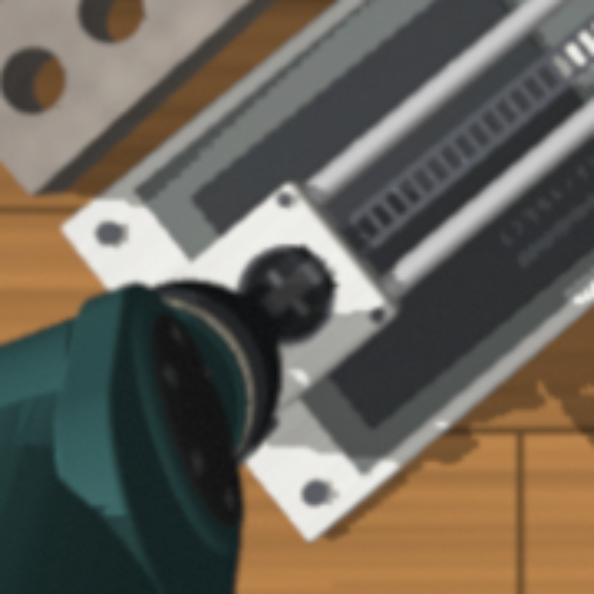

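```bash
python3 - <<'E'
from h import *
c=np.load("top.npz");d=np.array([-.643,.766]);C=np.array([535.8,29.5])
for p in((292,185),(393,312)):print((onz(c,(p[0]/3.3+160,p[1]/3.3+240),100)-C)@d)
E
```

```text
56.471446625439754
57.68693877161058
```

The carriage is home: its rear edge measures about +57 mm against +54 expected, and a push of about 6.5 N no longer moves it. Next I release the button.

Emit:
{"name": "jog_arm", "arguments": {
  "plan": [
    [[0, 0, -3], 0, 0],
    [[0, 0, -7], 0, 0],
    [[0, 0, -12], 0, 0],
    [[0, 0, -18], 0, 0],
    [[0, 0, -30], 0, 0],
    [[0, 0, -50], 0, 0],
    [[0, 0, -75], 0, 0],
    [[0, 0, -100], 0, 0],
    [[0, 0, -120], 0, 0],
    [[0, 0, -130], 0, 0],
    [[0, 0, -130], 0, 0],
    [[0, 0, -130], 0, 0],
    [[0, 0, -130], 0, 0],
    [[0, 0, -130], 0, 0]
  ]
}}

```text
t: 11.02
tcp_pos: [454.4, 122.2, 230.1]
eef_rot: [-0.002, -0.345, 0.939, 0.0]
force: [-0.2, 0.2, 0.4]
grip_width: 0.003
grip_force: 0.0
```

```bash
python3 - <<'E'
from h import *
from rig import observe,capture
c=capture("wrist");cv2.imwrite("pics/e.png",c["img"][...,::-1])
s=observe();print(s["tcp_pos"],s["force"],abs(s["joint_velocities"]).max())
E
```

```text
[454.63748761 122.16206545 230.1488076 ] [-0.44029289  0.22696904  0.07415967] 0.006019164451311962
```

View pics/e.png

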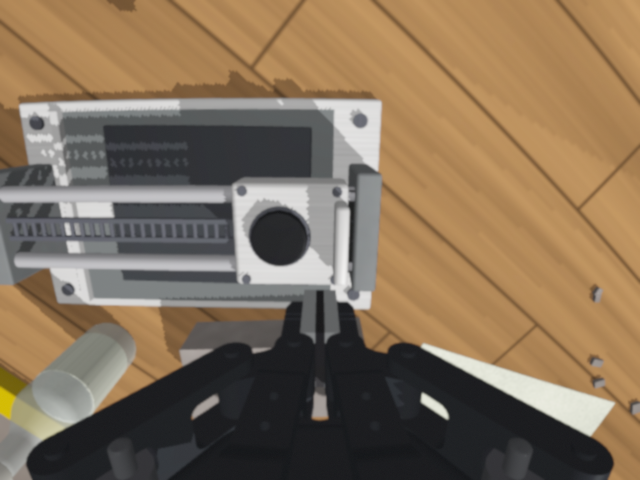

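The carriage (block 233–348 px, plate at 342) sits against the right-hand bracket (358–380). The button at (278,237) is clear of the fingers, and the bottle and brick look undisturbed.

```bash
python3 -c "
from rig import close_job
print(close_job())"
```

```text
the job is handed in; nothing more can be done
None
```

I handed the job in with the carriage home against the end stop, the button released, the arm clear and the bystanders not visibly moved; the hand-in returned no verdict, and I judged position from camera and force readings.

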